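# Index the welding turntable to the red clip

## Task

Turn the welding turntable by pushing sideways on one of its four arms with a fingertip, smoothly, until the yellow arm points at the red clip on the blue base ring, and leave it at rest there. Do not take an arm between the fingers, do not touch the pipe piece standing on the turntable (it only rides round with it), and leave the other things on the steel slab where they are.

Things in the scene. Friction and masses are not known exactly. Their poses are not given: they have to be found in the camera images.
- plate: Turntable: round steel plate, 170 mm across, 12 mm thick, turning about a fixed vertical axis. Origin on the axis at the plate's underside (64 mm above the table); z up, x along the yellow arm. Four level round arms, 12 mm thick, along +x (yellow) and +y, -x, -y (steel, black knobs), centre line 6 mm above the origin, bare from 85 to 129 mm from the axis, ball knobs beyond.
- yellow_knob (a point): Centre of the yellow ball knob (22 mm across) ending the yellow arm, 140 mm from the axis. The turntable turns either way without end stop or spring, stiffly (2 to 3 N at 115 mm from the axis), and stops where it is left. Push slower than 0.2 m/s: it must never spin faster than 3 rad/s. Under the arms are 36 mm of free air to the base ring, 24 mm over the red clip.
- mark (a point): Inner point of the red clip, top edge: a red wedge 35 mm long, 26 mm wide, fixed on the rim of the base ring at any angle about the axis. The point lies 140 mm from the axis, 40 mm above the table. The yellow arm points at the clip when the centre of its knob stands straight above this point (30 mm higher).
- base: Blue cast base of the turntable, fixed: ring 330 mm across and 22 mm high, pedestal in the middle. Origin at the centre of its underside, on the turntable's axis, on the slab.
- job: Loose workpiece standing upright near the middle of the turntable: steel foot 66 x 66 x 8 mm with a copper-coloured pipe stub 44 mm across on it, 42 mm high in all, about 0.45 kg, held only by friction. Origin at the centre of its underside, z up.
- canister: Red electrode can, upright, 56 mm across, 110 mm high. Origin at the centre of its underside. Leave alone.
- pliers: Pliers with yellow handles lying flat, about 155 mm long, 55 mm wide, 13 mm high. Origin on the slab under the rivet. Leave alone.
- flange: Loose steel ring flange lying flat, 80 mm across, 14 mm high. Origin at the centre of its underside. Leave alone.
- spray: White bottle with a blue label and orange cap, upright, 52 mm across, 100 mm high. Origin at the centre of its underside. Leave alone.
Not all that is in view belongs to the job. Of the things that look like the job, the middle-sized one is meant.

How it is judged (in metres and radians):
At the end, for the whole second after the job is handed in: The yellow knob stands within 12 mm (5 degrees) of straight above the red clip's point and the turntable is still; the pipe piece stands upright on the turntable within 35 mm of its axis; the other things lie within 20 mm of where they were, not tipped (horizontal distance between yellow_knob and mark below 0.012 m and angular speed of plate below 0.03 rad/s and horizontal distance between job and base below 0.035 m and angle between each of job, canister, pliers, flange, spray's own z axis and vertical below 0.1 rad and z of job in the frame of plate between 0.008 and 0.016 m and distance of each of canister, pliers, flange, spray from where it was at the start of the episode below 0.02 m); the robot touches nothing.
It fails at once if the pipe piece is touched by the robot (over 1 N) (contact force between any of the fingers, the arm and job above 1 N).
It fails at once if the pipe piece is lifted off the turntable by more than 6 mm or tipped by more than 0.2 rad (z of job in the frame of plate above 0.018 m or angle between job's own z axis and vertical above 0.2 rad).
It fails at once if an arm of the turntable is taken between the fingers (contact force between the fingers and plate above 0.5 N and (x of the grasp point in the frame of plate between -0.008 and 0.008 m or y of the grasp point in the frame of plate between -0.008 and 0.008 m) and z of the grasp point in the frame of plate below 0.02 m).
It fails at once if the turntable is spun faster than 3 rad/s (angular speed of plate above 3 rad/s).
It fails at once if a bystander is moved by more than 20 mm or lifted by more than 10 mm (distance of any of canister, pliers, flange, spray from where it was at the start of the episode above 0.02 m or height (world z) of any of canister, pliers, flange, spray above 0.016 m).
It also fails if it takes over 48 s, if anything falls off the work surface, if the arm or the gripper's body presses on something with over 40 N, if the wrist force passes 120 N, or if a joint passes its speed limit or range.

## Robot

A 6-joint arm with a two-finger parallel gripper is mounted at the origin on the work surface. World frame = base frame: x ahead of the robot, y to its left, z up, the work surface at z = 0. Lengths are in mm, angles in rad, forces in N, time in s.
With the tool pointing down it reaches from about 325 to 775 mm from the base axis. Payload 9.3 kg.
Tool frame: the origin (TCP) lies on the mounting face of the last link; the fingertips stand 173 mm ahead of it and the grasp point (between the pads) lies 155 mm ahead of it; z points along the fingers, x is the direction in which the jaws open and shut, and the axes are right-handed (so a half turn about z gives the same grasp; the last joint's range is limited). The gripper opens to 85 mm and grips with 20 to 120 N. Pads are 22 mm wide; open, the fingers measure 114 mm over their backs; the gripper's body (76 mm by 85 mm) begins 54 mm behind the grasp point. The pads swing forward as they close: fully open they stand 13 mm farther back than shut.
Start: joints at [1.009, 0.259, 0.021, 1.334, 0, 1.418], TCP at [218.631, 504.676, 404.679] pointing down, gripper open.
Joint ranges: [-3.04, 3.04], [-0.91, 1.82], [-1.04, 1.36], [-1.92, 1.95], [-1.52, 1.45], [-3.14, 3.14]. Speed limits (rad/s): [2.22, 2.22, 2.79, 3.14, 3.14, 3.14].

## Interface

Orientations are given as a rotation vector (axis times angle).
In Python, from bench import state, grab_frame, finish_job gives the robot as it stands.
- The arm moves only by the tool send_rows, never from a script. Its argument "motion" is a list of rows, each an object of numbers: "x", "y", "z": the shift along the world's x, y, z in cm; "wx", "wy", "wz": the turn, a rotation vector about the world's x, y, z in rad. In form: [{"x": .., "y": .., "z": .., "wx": .., "wy": .., "wz": ..}, ...]. A call has 1 to 12 rows; each row is the pose to reach, as a shift and turn from the pose commanded when the call began; what a row does not reach only later rows make up. A row lasts 1/10 s, in which the tool goes at most 50 mm and 8.59 degrees, less where a joint would pass 70% of its speed; a pose out of reach is approached as far as the arm can. A call with a gripper value outside its range is refused whole. "hand" is the closure, from 0 (fully open) to 1 (shut), set as the call begins (left out, the last holds). The fingers move at their own pace and stop on an object; the grip force is fixed at half the most. Time passes only in rows, so rows that repeat a pose let the fingers close. It gives the time, the measured TCP pose, the force and the opening at its end, in the units of the state.
- state(): the state, without advancing time (a new reading comes with each control period).
- grab_frame(name): name is "side" or "top" or "wrist"; returns a dict with "pixels" (480x640x3 uint8, red, green, blue), "depth" (480x640 float32, mm along the optical axis (not along the pixel's ray), 0 where there is no reading), "fx", "fy", "cx", "cy" (pixels), "D" ([k1, k2, p1, p2, k3] as OpenCV has them; the pictures are not rectified), "extrinsics" (4x4, takes a point from camera to world coordinates). Camera axes: x right, y down, z forward; pixel columns grow to the right and rows downward; lengths in mm; the calibration is good to about 2 mm. A picture is of the moment at which its call begins.
- finish_job(): hands the job in, once; it reports no verdict.
The state is a dict: "t": time; "joint_positions": joint angles; "qd": joint speeds; "joint_torque": joint torques, N m; "tcp_pos": TCP position; "eef_rot": TCP orientation; "force": force on the tool from outside, world axes, zero at the start; "torque": the same for the moment, N m; "width": finger opening in mm.
Only numpy, scipy, OpenCV 4.12 (cv2) and the standard library are available. Lean on these libraries where they do the work, as an engineer would, in place of code of your own. Each camera call takes 0.05 s, during which the arm holds its last target. There are 200 camera calls.

## Working session

There is one attempt and no reset: what is moved stays moved. The work goes in short steps, Python scripts to look and compute and a tool call to move; the robot and the scene stay as the last step left them, time stands still between calls to the robot, and variables do not carry over. Pictures are saved under pics/ and viewed, about 8 in all and at most 12, crops included, and the job is handed in when it is done.

Besides the shell and the picture viewer there is one more tool, called after "Request:" as name(argument=value, ...) on one line, values as JSON. send_rows: Moves the arm, as the interface text tells. Its arguments: {"type":"object","properties":{"motion":{"type":"array","items":{"type":"object","properties":{"x":{"type":"number"},"y":{"type":"number"},"z":{"type":"number"},"wx":{"type":"number"},"wy":{"type":"number"},"wz":{"type":"number"}}}},"hand":{"type":"number"}},"required":["motion"]}

```bash
mkdir -p pics
cat > h.py <<'E'
import numpy as np, cv2, pickle
from bench import state, grab_frame, finish_job
def K(f): return np.array([[f['fx'],0,f['cx']],[0,f['fy'],f['cy']],[0,0,1.]])
def plane(f,uv,z):
    p=cv2.undistortPoints(np.array(uv,float).reshape(-1,1,2),K(f),np.array(f['D'],float)).reshape(-1,2)
    T=np.array(f['extrinsics']); d=np.c_[p,np.ones(len(p))]@T[:3,:3].T; o=T[:3,3]
    return o+d*((z-o[2])/d[:,2])[:,None]
def proj(f,P):
    T=np.linalg.inv(np.array(f['extrinsics'])); P=np.atleast_2d(P)@T[:3,:3].T+T[:3,3]
    return cv2.projectPoints(P,np.zeros(3),np.zeros(3),K(f),np.array(f['D'],float))[0].reshape(-1,2)
def save(f,n): cv2.imwrite('pics/'+n,f['pixels'][:,:,::-1])
E
python3 - <<'E'
from h import *
for n in('top','side'):
    f=grab_frame(n); save(f,n+'0.png'); pickle.dump(f,open(n+'0.pkl','wb')); print(n,np.round(f['extrinsics'],2))
print(state())
E
```

```text
top [[-2.00000e-02 -1.00000e+00  9.00000e-02  4.22160e+02]
 [-1.00000e+00  2.00000e-02  0.00000e+00  3.04200e+01]
 [-1.00000e-02 -9.00000e-02 -1.00000e+00  1.33224e+03]
 [ 0.00000e+00  0.00000e+00  0.00000e+00  1.00000e+00]]
side [[ 9.1000e-01 -2.0000e-01  3.7000e-01  1.3938e+02]
 [-4.2000e-01 -4.3000e-01  8.0000e-01 -7.9345e+02]
 [ 0.0000e+00 -8.8000e-01 -4.8000e-01  5.7415e+02]
 [ 0.0000e+00  0.0000e+00  0.0000e+00  1.0000e+00]]
{'t': 0.1, 'joint_positions': array([1.00937420e+00, 2.59162824e-01, 2.08636009e-02, 1.33370200e+00,
       6.79082104e-06, 1.41815634e+00]), 'qd': array([-0.00167518,  0.0007178 ,  0.00330053,  0.00141909,  0.00020446,
       -0.00160304]), 'joint_torque': array([ 5.35482730e-03, -5.56691408e+01,  3.45070660e+01,  1.15451985e-02,
       -1.40543425e-04, -5.27088304e-06]), 'tcp_pos': array([218.6277154 , 504.64630428, 404.12207706]), 'eef_rot': array([ 2.62567611e+00,  1.72404198e+00, -1.72580350e-03]), 'force': array([ 0.39351248,  0.27928838, -0.00250825]), 'torque': array([ 0.0015513 , -0.01690292,  0.0353045 ]), 'width': 85.39052175191256}
```

View pics/top0.png

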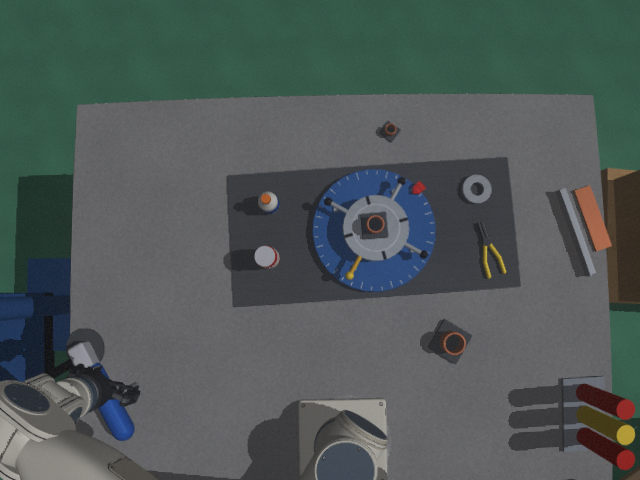

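View pics/side0.png

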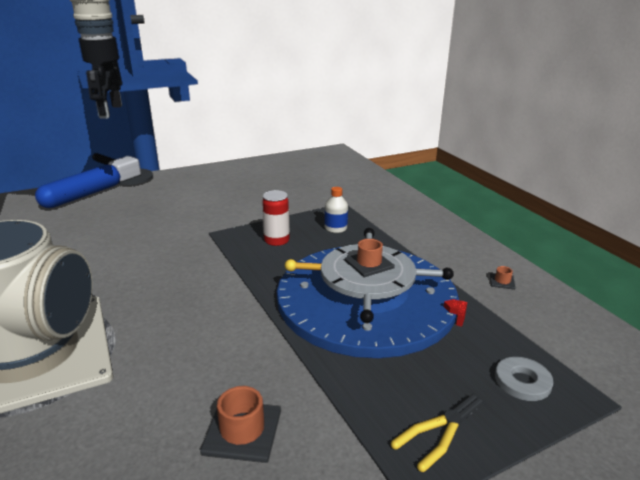

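The top view shows the turntable at (375,229), the yellow knob at (350,275) and the red clip at (419,187). Three things look like the job: on the turntable (375,225), a larger one at (452,342) and a smaller one at (391,130). The one on the turntable is the middle-sized one. Next I'll measure.

```bash
cat > meas.py <<'E'
from h import *
def hsv(f): return cv2.cvtColor(f['pixels'],cv2.COLOR_RGB2HSV)
def circ(P):
    A=np.c_[2*P[:,:2],np.ones(len(P))]; s=np.linalg.lstsq(A,(P[:,:2]**2).sum(1),rcond=None)[0]
    return s[:2],np.sqrt(s[2]+s[:2]@s[:2])
def comp(m,near,r):
    yy,xx=np.nonzero(m); k=np.hypot(xx-near[0],yy-near[1])<r; return np.c_[xx[k],yy[k]]
E
python3 - <<'E'
from meas import *
f=pickle.load(open('top0.pkl','rb')); h=hsv(f)
b=cv2.inRange(h,(100,120,60),(125,255,255)); b[:150]=0;b[310:]=0;b[:,:300]=0;b[:,450:]=0
c=max(cv2.findContours(b,0,cv2.CHAIN_APPROX_NONE)[0],key=cv2.contourArea); c=cv2.convexHull(c).reshape(-1,2)
m=np.zeros(b.shape,np.uint8); cv2.fillPoly(m,[c],255)
c=max(cv2.findContours(m,0,cv2.CHAIN_APPROX_NONE)[0],key=cv2.contourArea).reshape(-1,2)
ctr,r=circ(plane(f,c,22)); print('axis',ctr,r)
y=comp(cv2.inRange(h,(18,120,100),(35,255,255)),(355,268),25)
P=plane(f,y,70)[:,:2]-ctr; d=P.mean(0);far=P[np.hypot(*P.T)>128].mean(0); print('yellow',len(y),np.degrees(np.arctan2(d[1],d[0])),np.degrees(np.arctan2(far[1],far[0])),np.hypot(*far))
rd=comp(cv2.inRange(h,(0,150,80),(8,255,255))|cv2.inRange(h,(172,150,80),(180,255,255)),(419,187),15)
P=plane(f,rd,38)[:,:2]-ctr; rr=np.hypot(*P.T);d=P.mean(0); print('clip',len(rd),np.degrees(np.arctan2(d[1],d[0])),rr.min(),rr.max(),d+ctr)
for n,uv,z in(('can',(266,257),110),('spray',(269,202),100),('flange',(477,189),14),('pliers',(487,245),10),('jobpipe',(375,224),118)): print(n,plane(f,[uv],z)[0].round())
im=f['pixels'][150:310,300:460,::-1]; cv2.imwrite('pics/crop.png',cv2.resize(im,None,fx=3.7,fy=3.7,interpolation=cv2.INTER_CUBIC))
E
```

```text
axis [563.09989201 -96.20966285] 163.9810280844065
yellow 103 150.1178751486898 150.14923871672002 138.54829262018325
clip 103 -48.29389902797561 141.4143965755711 176.40083957364195 [ 670.20440297 -216.39536224]
can [490. 181. 110.]
spray [630. 173. 100.]
flange [ 669. -383.   14.]
pliers [ 516. -404.   10.]
jobpipe [566. -91. 118.]
```

View pics/crop.png

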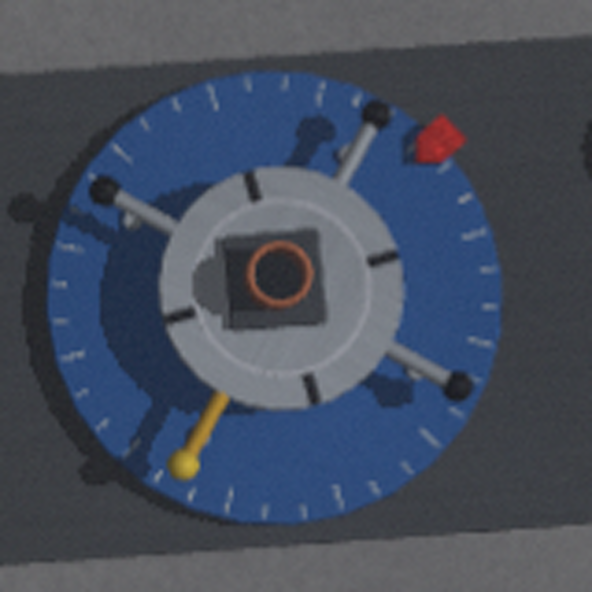

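The crop confirms it: yellow arm at (185,465), clip at (440,140), and the middle-sized job on the plate at (280,272). The yellow arm is at 150° and the clip at -48.3°, so it needs about +162° CCW. I'll push the arm now at -120° from its clockwise side with the shut fingers, starting near angle -145° at r = 107 mm.

Request:
send_rows(motion=[{"x": 0.6, "y": -1.6}, {"x": 1.8, "y": -4.7}, {"x": 3.5, "y": -9}, {"x": 5.2, "y": -13.5}, {"x": 6.9, "y": -18}, {"x": 8.6, "y": -22.4}, {"x": 10.4, "y": -27}, {"x": 12.1, "y": -31.3}, {"x": 13.9, "y": -36}, {"x": 15.6, "y": -40.5}, {"x": 17.3, "y": -45}, {"x": 19, "y": -49.3}], hand=1)

```text
invalid input
```

Request:
send_rows(motion=[{"x": 1.7, "y": -4.3}, {"x": 3.4, "y": -8.7}, {"x": 4.8, "y": -12.5}, {"x": 5.9, "y": -15.2}, {"x": 6.5, "y": -16.6}, {"x": 6.6, "y": -17}, {"x": 6.6, "y": -17, "z": -2}, {"x": 6.6, "y": -17, "z": -5}, {"x": 6.6, "y": -17, "z": -8}, {"x": 6.6, "y": -17, "z": -10}, {"x": 6.6, "y": -17, "z": -10}, {"x": 6.6, "y": -17, "z": -10}])

```text
invalid input
```

Run:
```python
from h import *
s=state(); print(s['t'],s['tcp_pos'],s['eef_rot'],s['width'],s['joint_positions'].round(2))
f=grab_frame('side'); save(f,'side1.png')
```

```text
0.1 [218.6277154  504.64630428 404.12207706] [ 2.62567611e+00  1.72404198e+00 -1.72580350e-03] 85.39052175191256 [1.01 0.26 0.02 1.33 0.   1.42]
```

View pics/side1.png

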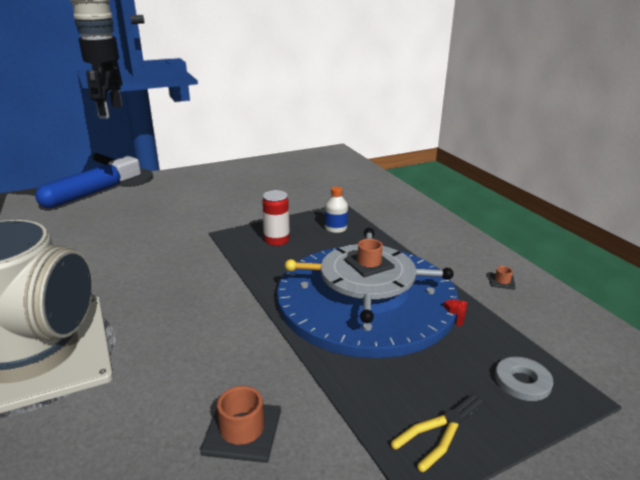

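The picture shows the arm unmoved and the scene unchanged: both calls were refused as invalid. Each row probably needs all six numbers, so I'll resend the first one that way.

Request:
send_rows(motion=[{"x": 0.6, "y": -1.6, "z": 0, "wx": 0, "wy": 0, "wz": 0}, {"x": 1.8, "y": -4.7, "z": 0, "wx": 0, "wy": 0, "wz": 0}, {"x": 3.5, "y": -9, "z": 0, "wx": 0, "wy": 0, "wz": 0}, {"x": 5.2, "y": -13.5, "z": 0, "wx": 0, "wy": 0, "wz": 0}, {"x": 6.9, "y": -18, "z": 0, "wx": 0, "wy": 0, "wz": 0}, {"x": 8.6, "y": -22.4, "z": 0, "wx": 0, "wy": 0, "wz": 0}, {"x": 10.4, "y": -27, "z": 0, "wx": 0, "wy": 0, "wz": 0}, {"x": 12.1, "y": -31.3, "z": 0, "wx": 0, "wy": 0, "wz": 0}, {"x": 13.9, "y": -36, "z": 0, "wx": 0, "wy": 0, "wz": 0}, {"x": 15.6, "y": -40.5, "z": 0, "wx": 0, "wy": 0, "wz": 0}, {"x": 17.3, "y": -45, "z": 0, "wx": 0, "wy": 0, "wz": 0}, {"x": 19, "y": -49.3, "z": 0, "wx": 0, "wy": 0, "wz": 0}], hand=1)

```text
t: 1.35
tcp_pos: [408.0, 9.2, 404.8]
eef_rot: [2.626, 1.723, 0.001]
force: [1.2, 0.4, 0.6]
width: -0.3
```

Request:
send_rows(motion=[{"x": 1.7, "y": -4.3, "z": 0, "wx": 0, "wy": 0, "wz": 0}, {"x": 3.4, "y": -8.7, "z": 0, "wx": 0, "wy": 0, "wz": 0}, {"x": 4.8, "y": -12.5, "z": 0, "wx": 0, "wy": 0, "wz": 0}, {"x": 5.9, "y": -15.2, "z": 0, "wx": 0, "wy": 0, "wz": 0}, {"x": 6.5, "y": -16.6, "z": 0, "wx": 0, "wy": 0, "wz": 0}, {"x": 6.6, "y": -17, "z": 0, "wx": 0, "wy": 0, "wz": 0}, {"x": 6.6, "y": -17, "z": -2, "wx": 0, "wy": 0, "wz": 0}, {"x": 6.6, "y": -17, "z": -5, "wx": 0, "wy": 0, "wz": 0}, {"x": 6.6, "y": -17, "z": -8, "wx": 0, "wy": 0, "wz": 0}, {"x": 6.6, "y": -17, "z": -10, "wx": 0, "wy": 0, "wz": 0}, {"x": 6.6, "y": -17, "z": -10, "wx": 0, "wy": 0, "wz": 0}, {"x": 6.6, "y": -17, "z": -10, "wx": 0, "wy": 0, "wz": 0}])

```text
t: 2.55
tcp_pos: [474.4, -157.5, 305.5]
eef_rot: [-2.625, -1.726, -0.0]
force: [0.7, -0.3, -0.2]
width: -0.0
```

Run:
```python
from h import *
s=state(); print(s['t'],s['tcp_pos'],s['eef_rot'],s['width'],s['joint_positions'].round(2))
f=grab_frame('side'); save(f,'side2.png')
f=grab_frame('wrist'); save(f,'wrist2.png'); pickle.dump(f,open('wrist2.pkl','wb')); print(np.round(f['extrinsics'],2))
c=np.array([563.1,-96.2])
p=s['tcp_pos']; print('tip',p[2]-173, 'to', c+107*np.array([np.cos(np.radians(-145)),np.sin(np.radians(-145))]))
```

```text
2.55 [ 474.4008645  -157.49570192  305.46221243] [-2.62520908e+00 -1.72564061e+00 -1.67573320e-04] -0.0253404162161918 [-0.49  0.23 -0.28  1.06  0.   -0.08]
[[ 4.0000e-01  8.7000e-01  3.0000e-01  3.9846e+02]
 [ 9.2000e-01 -3.8000e-01 -1.3000e-01 -1.2449e+02]
 [ 0.0000e+00  3.2000e-01 -9.5000e-01  2.7524e+02]
 [ 0.0000e+00  0.0000e+00  0.0000e+00  1.0000e+00]]
tip 132.46221242682492 to [ 475.45073126 -157.57267869]
```

View pics/wrist2.png

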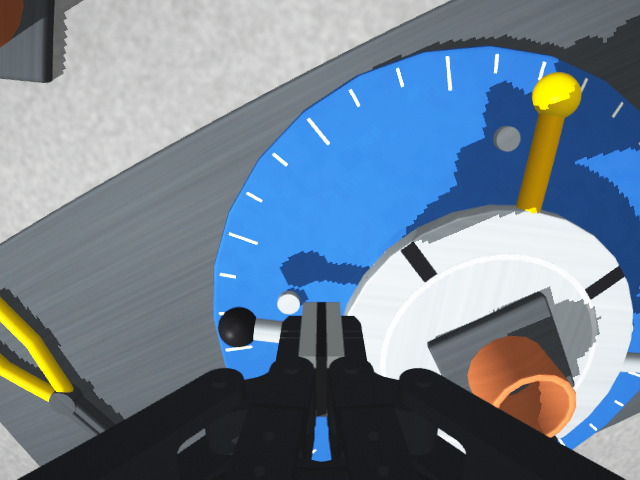

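The fingers are shut and hang clear on the clockwise side of the steel arm (knob at (238,327)). The yellow knob is at (556,95) and the pipe is well away. Next I'll descend and compute the arc.

Request:
send_rows(motion=[{"x": 0, "y": 0, "z": -1, "wx": 0, "wy": 0, "wz": 0}, {"x": 0, "y": 0, "z": -3, "wx": 0, "wy": 0, "wz": 0}, {"x": 0, "y": 0, "z": -5, "wx": 0, "wy": 0, "wz": 0}, {"x": 0, "y": 0, "z": -6.5, "wx": 0, "wy": 0, "wz": 0}, {"x": 0, "y": 0, "z": -7, "wx": 0, "wy": 0, "wz": 0}, {"x": 0, "y": 0, "z": -7, "wx": 0, "wy": 0, "wz": 0}])

```text
t: 3.25
tcp_pos: [474.5, -158.3, 234.3]
eef_rot: [-2.626, -1.724, 0.001]
force: [-0.1, -0.2, -0.3]
width: -0.3
```

Run:
```python
from h import *
print(state()['tcp_pos'],state()['force'])
a=-145.0; A=[a]
st=[1,2]+[3]*100
for s in st:
    A.append(A[-1]+s)
    if A[-1]>=24: break
A=np.radians(A); P=10.7*np.c_[np.cos(A),np.sin(A)]
for k in range(0,len(A)-1,12):
    print('call',k//12,np.degrees(A[k]).round()); print([tuple(v) for v in (P[k+1:k+13]-P[k]).round(2).tolist()])
```

```text
[ 474.54963642 -158.2896531   234.33934001] [-0.09922854 -0.20500316 -0.32414927]
call 0 -145.0
[(0.11, -0.15), (0.33, -0.45), (0.69, -0.88), (1.07, -1.3), (1.47, -1.69), (1.89, -2.06), (2.33, -2.41), (2.78, -2.73), (3.25, -3.03), (3.74, -3.31), (4.24, -3.56), (4.76, -3.78)]
call 1 -112.0
[(0.52, -0.2), (1.06, -0.36), (1.6, -0.5), (2.15, -0.62), (2.7, -0.7), (3.26, -0.75), (3.82, -0.78), (4.38, -0.77), (4.94, -0.74), (5.5, -0.68), (6.05, -0.58), (6.6, -0.46)]
call 2 -76.0
[(0.54, 0.15), (1.07, 0.33), (1.59, 0.53), (2.1, 0.77), (2.6, 1.02), (3.08, 1.31), (3.55, 1.62), (4.0, 1.95), (4.43, 2.31), (4.84, 2.69), (5.24, 3.08), (5.61, 3.5)]
call 3 -40.0
[(0.35, 0.44), (0.67, 0.89), (0.98, 1.37), (1.25, 1.85), (1.5, 2.36), (1.72, 2.87), (1.92, 3.39), (2.09, 3.93), (2.23, 4.47), (2.34, 5.02), (2.42, 5.57), (2.48, 6.13)]
call 4 -4.0
[(0.02, 0.56), (0.02, 1.12), (-0.01, 1.68), (-0.08, 2.24), (-0.17, 2.79), (-0.29, 3.33), (-0.44, 3.87), (-0.62, 4.41), (-0.82, 4.93), (-1.06, 5.44)]
```

Request:
send_rows(motion=[{"x": 0.11, "y": -0.15, "z": 0, "wx": 0, "wy": 0, "wz": 0}, {"x": 0.33, "y": -0.45, "z": 0, "wx": 0, "wy": 0, "wz": 0}, {"x": 0.69, "y": -0.88, "z": 0, "wx": 0, "wy": 0, "wz": 0}, {"x": 1.07, "y": -1.3, "z": 0, "wx": 0, "wy": 0, "wz": 0}, {"x": 1.47, "y": -1.69, "z": 0, "wx": 0, "wy": 0, "wz": 0}, {"x": 1.89, "y": -2.06, "z": 0, "wx": 0, "wy": 0, "wz": 0}, {"x": 2.33, "y": -2.41, "z": 0, "wx": 0, "wy": 0, "wz": 0}, {"x": 2.78, "y": -2.73, "z": 0, "wx": 0, "wy": 0, "wz": 0}, {"x": 3.25, "y": -3.03, "z": 0, "wx": 0, "wy": 0, "wz": 0}, {"x": 3.74, "y": -3.31, "z": 0, "wx": 0, "wy": 0, "wz": 0}, {"x": 4.24, "y": -3.56, "z": 0, "wx": 0, "wy": 0, "wz": 0}, {"x": 4.76, "y": -3.78, "z": 0, "wx": 0, "wy": 0, "wz": 0}])

```text
t: 4.45
tcp_pos: [522.6, -196.3, 234.6]
eef_rot: [-2.626, -1.724, 0.0]
force: [-2.0, 1.9, 1.7]
width: -0.5
```

Request:
send_rows(motion=[{"x": 0.52, "y": -0.2, "z": 0, "wx": 0, "wy": 0, "wz": 0}, {"x": 1.06, "y": -0.36, "z": 0, "wx": 0, "wy": 0, "wz": 0}, {"x": 1.6, "y": -0.5, "z": 0, "wx": 0, "wy": 0, "wz": 0}, {"x": 2.15, "y": -0.62, "z": 0, "wx": 0, "wy": 0, "wz": 0}, {"x": 2.7, "y": -0.7, "z": 0, "wx": 0, "wy": 0, "wz": 0}, {"x": 3.26, "y": -0.75, "z": 0, "wx": 0, "wy": 0, "wz": 0}, {"x": 3.82, "y": -0.78, "z": 0, "wx": 0, "wy": 0, "wz": 0}, {"x": 4.38, "y": -0.77, "z": 0, "wx": 0, "wy": 0, "wz": 0}, {"x": 4.94, "y": -0.74, "z": 0, "wx": 0, "wy": 0, "wz": 0}, {"x": 5.5, "y": -0.68, "z": 0, "wx": 0, "wy": 0, "wz": 0}, {"x": 6.05, "y": -0.58, "z": 0, "wx": 0, "wy": 0, "wz": 0}, {"x": 6.6, "y": -0.46, "z": 0, "wx": 0, "wy": 0, "wz": 0}])

```text
t: 5.65
tcp_pos: [588.7, -200.7, 234.7]
eef_rot: [2.626, 1.724, -0.0]
force: [-2.9, 0.9, 1.2]
width: 0.5
```

Run:
```python
from h import *
s=state(); print(s['t'],s['tcp_pos'],s['force'])
f=grab_frame('side'); save(f,'side3.png')
```

```text
5.65 [ 588.66638683 -200.69580976  234.66539632] [-2.89244805  0.94665029  1.17439751]
```

View pics/side3.png

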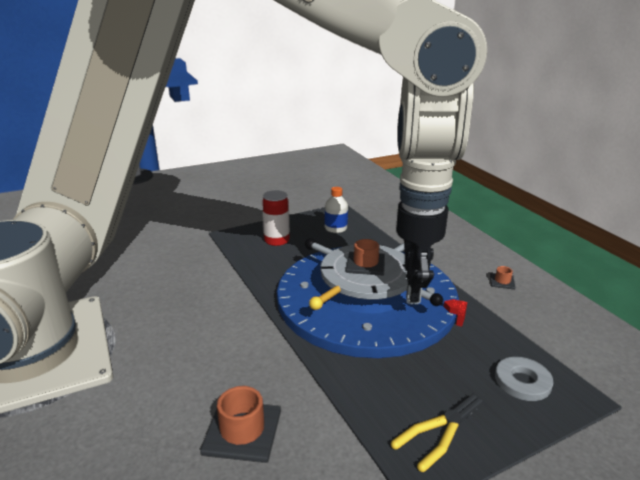

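The finger is at (415,295) behind the steel arm. The yellow knob has moved round to (316,303), the pipe is upright and the force is about 3 N, so I'll carry on.

Request:
send_rows(motion=[{"x": 0.54, "y": 0.15, "z": 0, "wx": 0, "wy": 0, "wz": 0}, {"x": 1.07, "y": 0.33, "z": 0, "wx": 0, "wy": 0, "wz": 0}, {"x": 1.59, "y": 0.53, "z": 0, "wx": 0, "wy": 0, "wz": 0}, {"x": 2.1, "y": 0.77, "z": 0, "wx": 0, "wy": 0, "wz": 0}, {"x": 2.6, "y": 1.02, "z": 0, "wx": 0, "wy": 0, "wz": 0}, {"x": 3.08, "y": 1.31, "z": 0, "wx": 0, "wy": 0, "wz": 0}, {"x": 3.55, "y": 1.62, "z": 0, "wx": 0, "wy": 0, "wz": 0}, {"x": 4.0, "y": 1.95, "z": 0, "wx": 0, "wy": 0, "wz": 0}, {"x": 4.43, "y": 2.31, "z": 0, "wx": 0, "wy": 0, "wz": 0}, {"x": 4.84, "y": 2.69, "z": 0, "wx": 0, "wy": 0, "wz": 0}, {"x": 5.24, "y": 3.08, "z": 0, "wx": 0, "wy": 0, "wz": 0}, {"x": 5.61, "y": 3.5, "z": 0, "wx": 0, "wy": 0, "wz": 0}])

```text
t: 6.9
tcp_pos: [644.7, -165.4, 234.7]
eef_rot: [2.626, 1.724, -0.0]
force: [-2.1, -1.3, 1.5]
width: -0.4
```

Request:
send_rows(motion=[{"x": 0.35, "y": 0.44, "z": 0, "wx": 0, "wy": 0, "wz": 0}, {"x": 0.67, "y": 0.89, "z": 0, "wx": 0, "wy": 0, "wz": 0}, {"x": 0.98, "y": 1.37, "z": 0, "wx": 0, "wy": 0, "wz": 0}, {"x": 1.25, "y": 1.85, "z": 0, "wx": 0, "wy": 0, "wz": 0}, {"x": 1.5, "y": 2.36, "z": 0, "wx": 0, "wy": 0, "wz": 0}, {"x": 1.72, "y": 2.87, "z": 0, "wx": 0, "wy": 0, "wz": 0}, {"x": 1.92, "y": 3.39, "z": 0, "wx": 0, "wy": 0, "wz": 0}, {"x": 2.09, "y": 3.93, "z": 0, "wx": 0, "wy": 0, "wz": 0}, {"x": 2.23, "y": 4.47, "z": 0, "wx": 0, "wy": 0, "wz": 0}, {"x": 2.34, "y": 5.02, "z": 0, "wx": 0, "wy": 0, "wz": 0}, {"x": 2.42, "y": 5.57, "z": 0, "wx": 0, "wy": 0, "wz": 0}, {"x": 2.48, "y": 6.13, "z": 0, "wx": 0, "wy": 0, "wz": 0}])

```text
t: 8.1
tcp_pos: [669.2, -104.0, 234.7]
eef_rot: [2.626, 1.724, 0.0]
force: [-1.2, -2.7, -0.3]
width: -0.2
```

Request:
send_rows(motion=[{"x": 0.02, "y": 0.56, "z": 0, "wx": 0, "wy": 0, "wz": 0}, {"x": 0.02, "y": 1.12, "z": 0, "wx": 0, "wy": 0, "wz": 0}, {"x": -0.01, "y": 1.68, "z": 0, "wx": 0, "wy": 0, "wz": 0}, {"x": -0.08, "y": 2.24, "z": 0, "wx": 0, "wy": 0, "wz": 0}, {"x": -0.17, "y": 2.79, "z": 0, "wx": 0, "wy": 0, "wz": 0}, {"x": -0.25, "y": 3.15, "z": 0, "wx": 0, "wy": 0, "wz": 0}, {"x": -0.29, "y": 3.33, "z": 0, "wx": 0, "wy": 0, "wz": 0}, {"x": -0.29, "y": 3.33, "z": 0, "wx": 0, "wy": 0, "wz": 0}, {"x": -0.29, "y": 3.33, "z": 0, "wx": 0, "wy": 0, "wz": 0}])

```text
t: 9.0
tcp_pos: [666.3, -71.0, 234.7]
eef_rot: [-2.626, -1.724, -0.001]
force: [-0.5, -0.7, -0.2]
width: 0.1
```

```bash
cat > now.py <<'E'
from meas import *
import sys
s=state(); ctr=np.array([563.1,-96.2]); t=s['tcp_pos'][:2]-ctr
print(s['t'],s['tcp_pos'],s['force'],'tip ang',np.degrees(np.arctan2(t[1],t[0])),np.hypot(*t))
for n in('top','side'):
    f=grab_frame(n); save(f,f'{n}{sys.argv[1]}.png'); h=hsv(f)
    for nm,m,z in(('yel',cv2.inRange(h,(18,120,60),(35,255,255)),70),('red',cv2.inRange(h,(0,150,60),(8,255,255))|cv2.inRange(h,(172,150,60),(180,255,255)),38)):
        yy,xx=np.nonzero(m); uv=np.c_[xx,yy]; P=plane(f,uv,z)[:,:2]-ctr; r=np.hypot(*P.T); k=(r<(153 if z==70 else 178))&(r>(80 if z==70 else 125))
        if k.sum()<10: print(n,nm,'none'); continue
        u=P[k]/r[k,None]; d=u.mean(0); far=P[k&(r>128)]; fu=far.mean(0)
        print(n,nm,k.sum(),'ang',np.degrees(np.arctan2(d[1],d[0])).round(1),'far',np.degrees(np.arctan2(fu[1],fu[0])).round(1),np.hypot(*fu).round(1),uv[k].mean(0).round())
E
python3 now.py 4
```

```text
9.0 [666.28896554 -70.97211387 234.71951695] [-0.5013342  -0.72582736 -0.17324051] tip ang 13.738320459533991 106.22809820391954
top yel 94 ang -67.0 far -67.0 140.0 [419. 208.]
top red 100 ang -48.2 far -48.2 161.2 [418. 188.]
side yel 285 ang -66.3 far -66.5 137.9 [427. 295.]
side red 360 ang -45.2 far -46.6 143.1 [448. 302.]
```

View pics/side4.png

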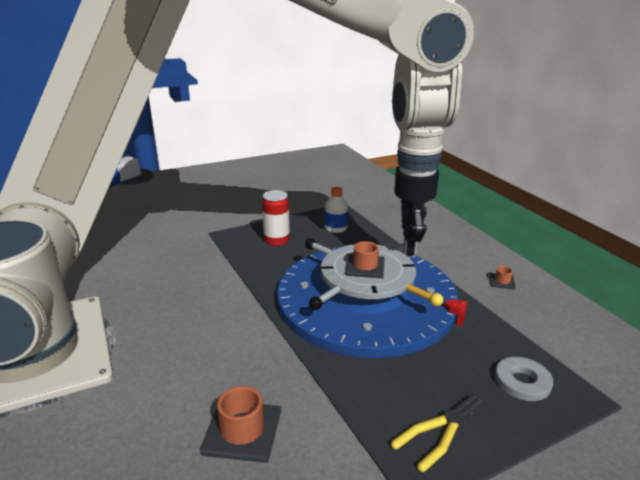

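The yellow knob at (437,299) is at -66.8° and the clip at -48.2°, so about 18.5° remain. I'll push 17° and then check.

Request:
send_rows(motion=[{"x": -0.04, "y": 0.18, "z": 0, "wx": 0, "wy": 0, "wz": 0}, {"x": -0.15, "y": 0.54, "z": 0, "wx": 0, "wy": 0, "wz": 0}, {"x": -0.33, "y": 1.07, "z": 0, "wx": 0, "wy": 0, "wz": 0}, {"x": -0.53, "y": 1.59, "z": 0, "wx": 0, "wy": 0, "wz": 0}, {"x": -0.76, "y": 2.1, "z": 0, "wx": 0, "wy": 0, "wz": 0}, {"x": -0.98, "y": 2.52, "z": 0, "wx": 0, "wy": 0, "wz": 0}, {"x": -1.14, "y": 2.81, "z": 0, "wx": 0, "wy": 0, "wz": 0}, {"x": -1.21, "y": 2.92, "z": 0, "wx": 0, "wy": 0, "wz": 0}, {"x": -1.21, "y": 2.92, "z": 0, "wx": 0, "wy": 0, "wz": 0}, {"x": -1.21, "y": 2.92, "z": 0, "wx": 0, "wy": 0, "wz": 0}])

```text
t: 10.1
tcp_pos: [654.1, -41.8, 234.6]
eef_rot: [-2.626, -1.724, -0.0]
force: [0.7, -0.6, -0.5]
width: -0.0
```

```bash
python3 now.py 5
```

```text
10.1 [654.14415814 -41.76413974 234.64822911] [ 0.70017751 -0.6271987  -0.46113079] tip ang 30.875461869388864 106.07686653078312
top yel 101 ang -50.1 far -50.0 140.0 [411. 197.]
top red 64 ang -47.8 far -47.9 166.6 [419. 186.]
side yel 281 ang -49.1 far -49.3 137.6 [434. 285.]
side red 344 ang -48.0 far -49.0 151.7 [452. 305.]
```

Yellow is at about -49.8° against -48.2°. I'll nudge it 1.5° more, then back off and lift straight up.

Request:
send_rows(motion=[{"x": -0.05, "y": 0.08, "z": 0, "wx": 0, "wy": 0, "wz": 0}, {"x": -0.1, "y": 0.17, "z": 0, "wx": 0, "wy": 0, "wz": 0}, {"x": -0.15, "y": 0.25, "z": 0, "wx": 0, "wy": 0, "wz": 0}, {"x": -0.15, "y": 0.25, "z": 0, "wx": 0, "wy": 0, "wz": 0}, {"x": -0.15, "y": 0.25, "z": 0, "wx": 0, "wy": 0, "wz": 0}, {"x": 0.1, "y": -0.2, "z": 0, "wx": 0, "wy": 0, "wz": 0}, {"x": 0.5, "y": -0.9, "z": 0, "wx": 0, "wy": 0, "wz": 0}, {"x": 0.9, "y": -1.6, "z": 0, "wx": 0, "wy": 0, "wz": 0}, {"x": 1, "y": -1.8, "z": 1, "wx": 0, "wy": 0, "wz": 0}, {"x": 1, "y": -1.8, "z": 4, "wx": 0, "wy": 0, "wz": 0}, {"x": 1, "y": -1.8, "z": 8, "wx": 0, "wy": 0, "wz": 0}, {"x": 1, "y": -1.8, "z": 12, "wx": 0, "wy": 0, "wz": 0}])

```text
t: 11.4
tcp_pos: [663.9, -60.2, 356.5]
eef_rot: [-2.626, -1.724, 0.0]
force: [0.6, 0.2, 0.4]
width: -0.0
```

Request:
send_rows(motion=[{"x": -4, "y": 0, "z": 3, "wx": 0, "wy": 0, "wz": 0}, {"x": -8, "y": 2, "z": 3, "wx": 0, "wy": 0, "wz": 0}, {"x": -12, "y": 5, "z": 3, "wx": 0, "wy": 0, "wz": 0}, {"x": -16, "y": 8, "z": 3, "wx": 0, "wy": 0, "wz": 0}, {"x": -19, "y": 11, "z": 3, "wx": 0, "wy": 0, "wz": 0}, {"x": -21, "y": 14, "z": 3, "wx": 0, "wy": 0, "wz": 0}, {"x": -22, "y": 17, "z": 3, "wx": 0, "wy": 0, "wz": 0}, {"x": -23, "y": 20, "z": 3, "wx": 0, "wy": 0, "wz": 0}, {"x": -23, "y": 22, "z": 3, "wx": 0, "wy": 0, "wz": 0}, {"x": -23, "y": 22, "z": 3, "wx": 0, "wy": 0, "wz": 0}])

```text
t: 12.4
tcp_pos: [433.7, 161.7, 385.6]
eef_rot: [2.624, 1.728, 0.002]
force: [-0.2, -0.4, -0.3]
width: 0.2
```

```bash
python3 now.py 6
python3 - <<'E'
import cv2; im=cv2.imread('pics/top6.png')[140:320,230:510]; cv2.imwrite('pics/top6c.png',cv2.resize(im,None,fx=2.8,fy=2.8,interpolation=cv2.INTER_CUBIC))
E
```

```text
12.4 [433.6778836  161.68725196 385.62042546] [-0.18204878 -0.38023669 -0.34584538] tip ang 116.65003445384048 288.54101777728573
top yel 103 ang -48.8 far -48.7 139.7 [410. 196.]
top red 63 ang -48.1 far -48.1 167.3 [420. 186.]
side yel 277 ang -47.8 far -48.1 137.8 [435. 284.]
side red 346 ang -46.9 far -48.3 149.1 [450. 304.]
```

View pics/top6c.png

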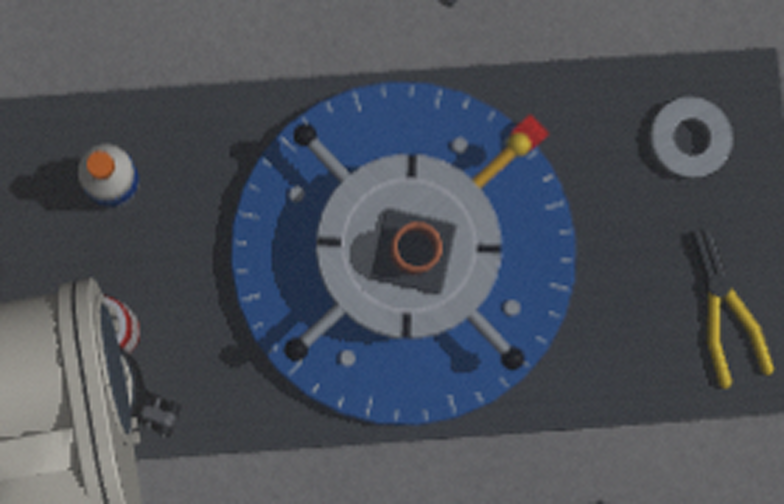

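View pics/side6.png

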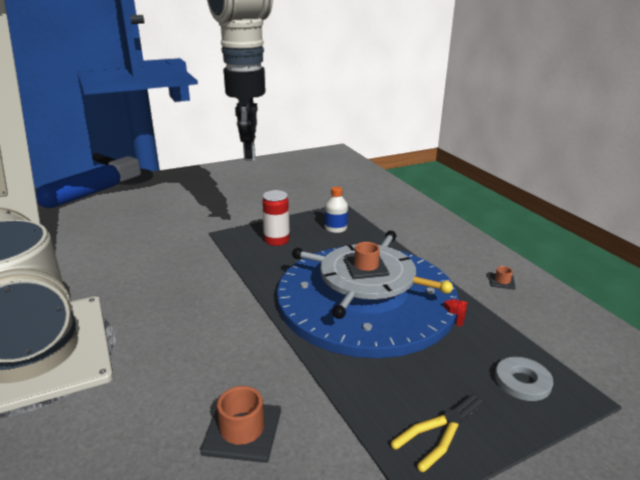

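The knob at (520,143) in the top crop stands over the clip, within about 1°. The pipe is upright near the middle, the bystanders haven't moved and the gripper is clear, so I'm handing in.

```bash
python3 -c "
from bench import *
print(finish_job())"
```

```text
the job is handed in; nothing more can be done
None
```

I turned the turntable about 161° counter-clockwise with the shut fingertips. They pushed one steel arm sideways at about 0.5 rad/s with roughly 3 N, followed by two small corrections. I then backed the gripper off and lifted it clear before handing in.

- **Alignment:** in the last pictures the yellow arm was at -48.7° in the top view and -48.1° in the side view. The clip was at about -48.2°, so the error is within about 1° (2 mm).
- **Surroundings:** by eye, the pipe piece stood upright near the middle, the bystanders were where they had been and the gripper was free. I did not measure these again numerically.
- **Problems:** the first two move calls were refused because rows must list all six numbers; nothing moved. The side view's clip angle scattered by 1–3°, so I took the clip's direction from the top view.

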